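# Clear the jars off the parts case and hold its lid open

## Robot

A 6-joint arm with a two-finger parallel gripper is mounted at the origin on a cart in front of the work surface, level with it; the furniture and walls round the work are solid. World frame = base frame: x ahead of the robot, y to its left, z up, the work surface at z = 0. Lengths are in m, angles in degrees, forces in N, time in s.
With the tool pointing down it reaches from about 0.35 to 0.95 m from the base axis. Payload 17.4 kg.
Tool frame: the origin (TCP) lies midway between the tips of the shut fingers; the grasp point (between the pads) lies 19 mm behind it; x points along the fingers, y is the direction in which the jaws open and shut, and the axes are right-handed (so a half turn about x gives the same grasp; the last joint's range is limited). The gripper opens to 93 mm and grips with 3 to 60 N. Pads are 15 mm wide; open, the fingers measure 128 mm over their backs; the gripper's body (75 mm by 188 mm) begins 65 mm behind the grasp point.
Start: joints at [-65.936, 6.646, 82.598, -0, 90.757, -2.166], TCP at [0.298, -0.606, 0.191] pointing down, gripper open.
Joint ranges: [-162.19, 162.19], [-47.58, 125.68], [4.15, 143.07], [-65.23, 245.23], [0.69, 171.88], [-170.13, 170.13]. Speed limits (degrees/s): [108.29, 108.29, 127.2, 180, 180, 180].

## Interface

Orientations are given as [roll, pitch, yaw] about the fixed x, y, z axes, in that order (R = Rz(yaw) Ry(pitch) Rx(roll)).
In Python, from cell import get_obs, get_image, camera_params, sign_off, silhouettes gives the robot as it stands.
- The arm moves only by the tool servo_tool, never from a script. Its argument "steps" is a list of rows, each a list of 7 numbers: the closure, from 0 (fully open) to 1 (shut), then the shift along the tool's x, y, z in m, then the turn, a rotation vector about the tool's x, y, z in rad. In form: [[grip, dx, dy, dz, ax, ay, az], ...]. A call has 1 to 8 rows; each row shifts and turns the commanded pose from where the row before left it, along the tool's axes as they then stand; what a row does not reach is not made up. A row lasts 1/10 s, in which the tool goes at most 50 mm and 8.59 degrees, less where a joint would pass 70% of its speed; a pose out of reach is approached as far as the arm can. A call is refused whole if a number of a shift passes 0.05 or a number of a turn 0.15, either way. A call with a gripper value outside its range is refused whole. The fingers move at their own pace and stop on an object; "newtons" is the grip in N (left out, the last holds). Time passes only in rows, so rows that do not move let the fingers close. It gives the time, the measured TCP pose, the force and the opening at its end, in the units of the state.
- get_obs(): the state, without advancing time (a new reading comes with each control period).
- get_image(name): name is "scene" or "top" or "wrist"; returns (picture, depth): 480x640x3 uint8, blue, green, red; 480x640 float32, m along the optical axis (not along the pixel's ray), 0 where there is no reading.
- camera_params(name): a dict with "K" (3x3 intrinsics, pixels), "camera_from_world" (4x4, takes a point from world to camera coordinates); the wrist camera has in their place "hand_eye" (4x4, takes a point from camera to tool coordinates, whose origin is the TCP and whose axes are the tool frame's). Camera axes: x right, y up, looking along -z (the intrinsics and any distortion apply to the point x, -y, -z); pixel columns grow to the right and rows downward; lengths in m; the calibration is good to about 2 mm. A picture is of the moment at which its call begins: read the wrist's pose just before it. camera_params takes no time and is no camera call.
- sign_off(): hands the job in, once; it reports no verdict.
Trained networks look in the newest picture that a camera, given by its name, has taken for a name from the list of things; names that differ only in an ending like _2 or _b are one class to them, and where a whole thing is asked for, a point or a joint stands for the part that bears it (a point fixed in the world has none). Each returns a list of dicts, best first, with "confidence" (0 to 1); they miss things now and then, are a little off and sometimes report something else, mostly with a low value. They report only what shows in the picture. A call takes as long as a camera call. They do not tell look-alikes from the thing itself.
- silhouettes(camera, target): "pixels" (480x640 bool, what is visible of it) and "pixel" ([column, row] in pixels, amid what is visible of it).
The state is a dict: "time_s": time; "joint_pos": joint angles; "dq": joint speeds; "tau": joint torques, N m; "ee_pos": TCP position; "ee_rot": TCP orientation; "force": force on the tool from outside, world axes, zero at the start; "ft_torque": the same for the moment, N m; "width": opening from 0.0 (shut) to 1.0 (fully open).
Only numpy, scipy, OpenCV 4.12 (cv2) and the standard library are available. Lean on these libraries where they do the work, as an engineer would, in place of code of your own. Each camera call takes 0.05 s, during which the arm holds its last target. There are 200 camera calls.

## Task

Two glass jars stand on the lid of the parts case: set both upright on the low shelf with the jar already there, all three in one neat straight row along the middle of the board, side by side with no more than about 2 cm between neighbours, and let them go. Then raise the lid of the case (it has a round pull at the front) to 60 degrees from shut and finish while still holding it there, since the lid falls shut if released. Do not tip a jar over, and leave the tape measure, the bolt and the nut where they are.

Things in the scene. Friction and masses are not known exactly. Their poses are not given: they have to be found in the camera images.
- case: Flat black compartment case with a plain grey lid, 171 mm deep (x), 250 mm wide (y), 50 mm high with its lid shut, fixed. Origin: centre of its underside on the worktop; x points from the front (pull side) to the back (hinge side), y along the hinge, z up. The lid is its whole top, flat, upper face 50 mm up. The small latch at the front is undone and just moves with the lid.
- case_lid: The lid of the case with its pull and latch, one rigid part, a plain grey plate 172x250x7 mm turning about the hinge. Its frame turns with it and coincides with the frame of the case when shut.
- hinge (a point): A point on the hinge line of the lid, at [86.5, 1, 46] mm in the frame of the case; the hinge line runs along the case's y axis.
- lid_angle (a joint): Angle of the lid in rad: 0 shut, growing as its front edge rises; 1.047 is 60 degrees; stop at 1.83. No latch, no spring: the lid is light (about 1 to 2 N at the pull) and falls shut from below 90 degrees unless held.
- pull (a point): Metal pull on the middle of the lid's front edge: a round stub, 22 mm diameter, axis level and pointing forward (-x of the case) when shut. This point: on its axis within the 25 mm long grip, 206 mm from the hinge line, 46 mm above the worktop when shut. The stub ends 16 mm ahead of it, the lid starts 28 mm behind it. Pinched from above across the case's y, it can pivot between the fingers as the lid rises.
- shelf: Low plywood shelf: one board 100 mm deep (x) by 250 mm long (y), 15 mm thick, on two cheeks, top 40 mm above the worktop, no lip, fixed. Origin: under the centre of the board at worktop height; y runs along the board, z up.
- jar_a: Closed clear glass jar with a metal cap, 56 mm diameter, 90 mm high, 0.17 to 0.31 kg, standing on the case's lid at the start, left half (+y of the case). Origin: centre of its underside, z up its axis.
- jar_b: Same kind of jar, standing on the case's lid at the start, right half (-y of the case). Origin as jar_a.
- jar_c: Same kind of jar, already on the shelf near its right-hand end (-y of the shelf), on the middle line of the board. It may be moved if that helps the row. Origin as jar_a.
- measure: Tape measure, 43x79x66 mm, standing loose on the worktop behind the work; to be left alone. Origin: centre of its underside.
- bolt: Loose bolt standing on its head, 17x19 mm, 37 mm high, at the front between case and shelf; to be left alone. Origin: centre of its underside.
- nut: Loose hexagon nut lying flat, 19x22x9 mm, near the bolt; to be left alone. Origin: centre of its underside.
There are look-alikes about, which are no part of the job. What is shaped like the jar_b but pink or turquoise is not meant.

How it is judged (in metres and radians):
On the way:
1. the three jars stand released in one row on the shelf, the lid still shut (x of jar_a in the frame of shelf between -0.018 and 0.018 m and z of jar_a in the frame of shelf between 0.035 and 0.048 m and y of jar_a in the frame of shelf between -0.115 and 0.115 m and angle between each of jar_a, jar_b, jar_c's own z axis and vertical below 0.1 rad and linear speed of each of jar_a, jar_b, jar_c below 0.03 m/s and contact force between the fingers and jar_a below 0.1 N and x of jar_b in the frame of shelf between -0.018 and 0.018 m and z of jar_b in the frame of shelf between 0.035 and 0.048 m and y of jar_b in the frame of shelf between -0.115 and 0.115 m and contact force between the fingers and jar_b below 0.1 N and x of jar_c in the frame of shelf between -0.018 and 0.018 m and z of jar_c in the frame of shelf between 0.035 and 0.048 m and y of jar_c in the frame of shelf between -0.115 and 0.115 m and contact force between the fingers and jar_c below 0.1 N and ((horizontal distance between jar_a and jar_b below 0.086 m and horizontal distance between jar_b and jar_c below 0.086 m) or horizontal distance between each of jar_b, jar_a and jar_c below 0.086 m or (horizontal distance between jar_a and jar_b below 0.086 m and horizontal distance between jar_a and jar_c below 0.086 m)) and value of joint lid_angle below 0.15 rad), for 0.2 s.
At the end, for the whole second after the job is handed in: All three jars stand upright and untouched on the shelf within 18 mm of the board's middle line, neighbours at most 86 mm apart between centres (30 mm gap); the lid is at rest at 60 +/- 7 degrees, held by the fingers, no loose thing against it (x of jar_a in the frame of shelf between -0.018 and 0.018 m and z of jar_a in the frame of shelf between 0.035 and 0.048 m and y of jar_a in the frame of shelf between -0.115 and 0.115 m and angle between each of jar_a, jar_b, jar_c's own z axis and vertical below 0.1 rad and linear speed of each of jar_a, jar_b, jar_c below 0.03 m/s and contact force between each of the fingers, case_lid and jar_a below 0.1 N and x of jar_b in the frame of shelf between -0.018 and 0.018 m and z of jar_b in the frame of shelf between 0.035 and 0.048 m and y of jar_b in the frame of shelf between -0.115 and 0.115 m and contact force between each of the fingers, case_lid and jar_b below 0.1 N and x of jar_c in the frame of shelf between -0.018 and 0.018 m and z of jar_c in the frame of shelf between 0.035 and 0.048 m and y of jar_c in the frame of shelf between -0.115 and 0.115 m and contact force between each of the fingers, case_lid and jar_c below 0.1 N and ((horizontal distance between jar_a and jar_b below 0.086 m and horizontal distance between jar_b and jar_c below 0.086 m) or horizontal distance between each of jar_b, jar_a and jar_c below 0.086 m or (horizontal distance between jar_a and jar_b below 0.086 m and horizontal distance between jar_a and jar_c below 0.086 m)) and value of joint lid_angle between 0.925 and 1.17 rad and velocity of joint lid_angle between -0.05 and 0.05 rad/s and contact force between the fingers and case_lid above 0.3 N and contact force between case_lid and measure below 0.1 N and contact force between case_lid and bolt below 0.1 N and contact force between case_lid and nut below 0.1 N); the arm keeps its last pose, push and grip.
It fails at once if a jar is tipped over (angle between any of jar_a, jar_b, jar_c's own z axis and vertical above 0.7 rad).
It fails at once if the tape measure, bolt or nut is moved by more than 3 cm (distance of any of measure, bolt, nut from where it was at the start of the episode above 0.03 m).
It also fails if it takes over 72 s, if anything falls off the work surface, if the arm or the gripper's body presses on something with over 40 N, if the wrist force passes 120 N, or if a joint passes its speed limit or range.

## Working session

There is one attempt and no reset: what is moved stays moved. The work goes in short steps, Python scripts to look and compute and a tool call to move; the robot and the scene stay as the last step left them, time stands still between calls to the robot, and variables do not carry over. Pictures are saved under pics/ and viewed, about 8 in all and at most 12, crops included, and the job is handed in when it is done.

Besides the shell and the picture viewer there is one more tool, called after ">>>" as name(argument=value, ...), one argument or row to a line, values as JSON. servo_tool: Moves the arm, as the interface text tells. Its arguments: {"type":"object","properties":{"steps":{"type":"array","items":{"type":"array","items":{"type":"number"}}},"newtons":{"type":"number"}},"required":["steps"]}

```bash
mkdir -p pics; ls; cat > h.py <<'E'
import numpy as np, cv2
from cell import *
def world(name, px, z=None, depth=None):
    """pixels Nx2 -> world, by depth or plane height z"""
    c=camera_params(name); K=np.array(c["K"]); T=np.linalg.inv(np.array(c["camera_from_world"]))
    px=np.atleast_2d(px).astype(float)
    r=np.c_[(px[:,0]-K[0,2])/K[0,0],-(px[:,1]-K[1,2])/K[1,1],-np.ones(len(px))]
    d=r@T[:3,:3].T; o=T[:3,3]
    s=depth if depth is not None else (z-o[2])/d[:,2]
    return o+d*np.asarray(s)[:,None]
E
python3 - <<'E'
from h import *
for n in("scene","top"):
    im,d=get_image(n); cv2.imwrite(f"pics/{n}0.png",im)
    c=camera_params(n); print(n,{k:(np.round(v,3).tolist() if not isinstance(v,str) else v) for k,v in c.items()})
    for t in ("jar_a","case","pull","shelf","measure","bolt","nut"):
        for s in silhouettes(n,t):
            m=s["pixels"]; v,u=np.nonzero(m&(d>0)); 
            if len(u)==0: continue
            P=world(n,np.c_[u,v],depth=d[v,u])
            print(t,round(s["confidence"],2),np.round(s["pixel"]),m.sum(),"med",np.median(P,0).round(3),"lo",np.percentile(P,3,axis=0).round(3),"hi",np.percentile(P,97,axis=0).round(3))
print(get_obs())
E
```

```text
pics
scene {'K': [[509.296, 0.0, 324.378], [0.0, 509.296, 245.139], [0.0, 0.0, 1.0]], 'camera_from_world': [[-0.768, -0.64, -0.006, 0.519], [0.367, -0.448, 0.815, -0.169], [-0.524, 0.624, 0.579, -0.873], [0.0, 0.0, 0.0, 1.0]]}
jar_a 0.95 [249. 296.] 2042 med [0.489 0.407 0.113] lo [0.476 0.376 0.052] hi [0.525 0.423 0.14 ]
jar_a 0.84 [370. 174.] 995 med [ 0.595 -0.077  0.096] lo [ 0.579 -0.113  0.044] hi [ 0.629 -0.066  0.13 ]
jar_a 0.75 [412. 301.] 1613 med [0.302 0.211 0.069] lo [0.286 0.176 0.006] hi [0.335 0.223 0.091]
jar_a 0.71 [294. 257.] 1692 med [0.51  0.279 0.11 ] lo [0.496 0.244 0.05 ] hi [0.546 0.293 0.14 ]
jar_a 0.62 [383. 338.] 2061 med [0.302 0.302 0.065] lo [0.282 0.263 0.001] hi [0.332 0.314 0.091]
case 0.81 [272. 317.] 9882 med [0.468 0.382 0.049] lo [0.417 0.231 0.006] hi [0.595 0.468 0.053]
pull 0.76 [278. 310.] 7309 med [0.477 0.36  0.049] lo [0.404 0.229 0.044] hi [0.593 0.461 0.053]
shelf 0.74 [278. 311.] 7498 med [0.477 0.36  0.049] lo [0.401 0.227 0.042] hi [0.595 0.462 0.053]
shelf 0.69 [273. 317.] 10110 med [0.469 0.379 0.049] lo [0.417 0.229 0.004] hi [0.5
[... 1463 characters left out ...]
 0.163 0.008] lo [0.388 0.156 0.002] hi [0.404 0.17  0.038]
{'time_s': 0.8, 'joint_pos': array([-6.59354695e+01,  6.64753117e+00,  8.25977773e+01,  1.09823338e-03,
        9.07571327e+01, -2.16582834e+00]), 'dq': array([-0.02416118,  0.01305381, -0.08018461, -0.16533575,  0.01054363,
        0.00512839]), 'tau': array([ 2.05145116e-03, -7.20949244e+01, -6.22734475e+01,  7.82297133e-02,
        1.83059264e-02,  3.60627939e-05]), 'ee_pos': array([ 0.29833521, -0.60549443,  0.1908298 ]), 'ee_rot': array([-116.38668657,   89.99732328,   89.84368674]), 'force': array([-0.55964547,  0.08469217, -0.50492123]), 'ft_torque': array([-0.01130021, -0.02051971, -0.03719955]), 'width': 0.9995849868557739}
```

View pics/top0.png

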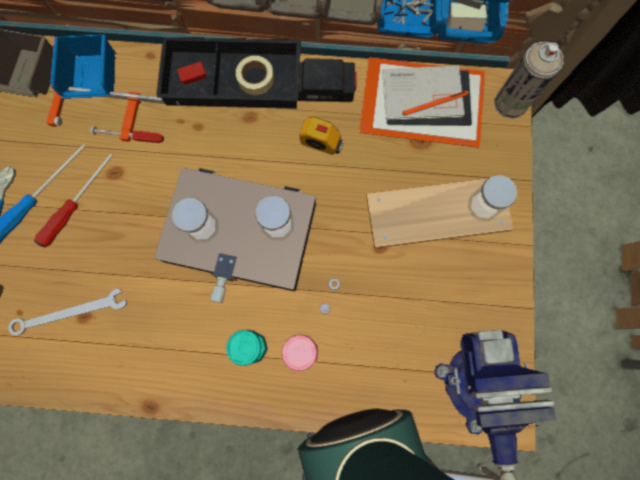

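View pics/scene0.png

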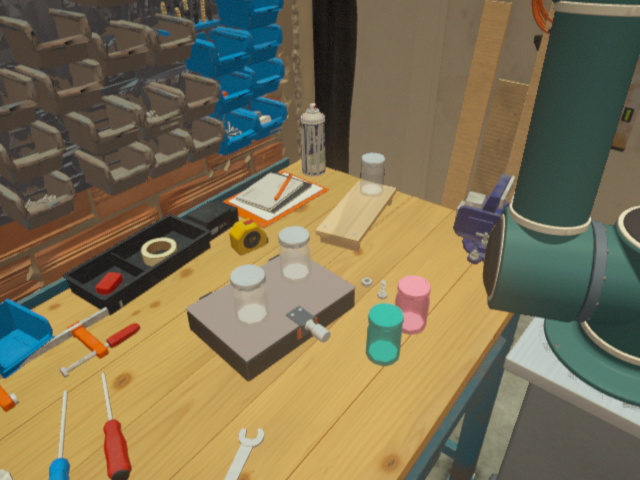

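The top view shows clear, grey-capped jars on the lid at (193,222) (left, jar_a) and (273,215) (right, jar_b). A third jar is on the shelf at (495,195), which is jar_c. The turquoise (244,348) and pink (299,353) jars on the worktop are look-alikes, so they stay untouched. The pull is at (219,292), the bolt at (324,309) and the nut at (334,284). I'll measure next and make the confirming crop.

```bash
python3 - <<'E'
from h import *
D={}
for n in("top","scene"):
    im,d=get_image(n); v,u=np.nonzero(d>0); P=world(n,np.c_[u,v],depth=d[v,u]); D[n]=P
    if n=="top": cv2.imwrite("pics/crop.png",cv2.resize(im[150:380,140:360],None,fx=2.5,fy=2.5))
def box(P,c,r,zl,zh): return P[(np.hypot(*(P[:,:2]-c).T)<r)&(P[:,2]>zl)&(P[:,2]<zh)]
for n,P in D.items():
    for j,c in dict(a=(.5,.39),b=(.521,.26),c=(.605,-.093)).items():
        Q=box(P,c,.045,.118,.16)
        z=np.percentile(Q[:,2],80); T=Q[abs(Q[:,2]-z)<.004]
        (x,y),r=cv2.minEnclosingCircle(T[:,:2].astype(np.float32)); print(n,j,"z",z.round(4),"circ",np.round((x,y,r),4),"mean",T.mean(0).round(4))
    # lid, shelf
    for nm,c,R,zl,zh in(("lid",(.51,.335),.17,.044,.056),("shelf",(.59,-.01),.17,.034,.046)):
        Q=box(P,c,R,zl,zh)
        Q=Q[np.abs(Q[:,2]-np.median(Q[:,2]))<.004]
        # largest cluster on 2mm grid
        g=np.zeros((400,600),np.uint8); ij=((Q[:,:2]-[.2,-.4])/.002).astype(int); g[ij[:,0].clip(0,399),ij[:,1].clip(0,599)]=1
        g=cv2.morphologyEx(g,cv2.MORPH_CLOSE,np.ones((7,7))); g=cv2.morphologyEx(g,cv2.MORPH_OPEN,np.ones((9,9)))
        k,l,s,_=cv2.connectedComponentsWithStats(g); b=1+s[1:,4].argmax(); yx=np.argwhere(l==b)*.002+[.201,-.399]
        r=cv2.minAreaRect(yx.astype(np.float32)); print(n,nm,np.median(Q[:,2]).round(4),np.round(r[0],4),np.round(r[1],4),round(r[2],2), cv2.boxPoints(r).round(3).tolist())
    Q=box(P,(.39,.314),.03,.046,.08); print(n,"pull",len(Q),Q.mean(0).round(4) if len(Q) else "",np.round([Q.min(0),Q.max(0)],3).tolist() if len(Q) else "")
    Q=box(P,(.393,.165),.035,.003,.06); print(n,"bolt/nut",np.round([Q.min(0),Q.max(0)],3).tolist())
E
```

```text
top a z 0.1401 circ [0.5055 0.3926 0.0281] mean [0.5053 0.3925 0.1391]
top b z 0.1405 circ [0.5257 0.2622 0.0279] mean [0.5254 0.2621 0.1395]
top c z 0.1311 circ [ 0.6091 -0.0966  0.0284] mean [ 0.6081 -0.0967  0.13  ]
top lid 0.0495 [0.4936 0.3377] [0.2523 0.2274] 84.94 [[0.36899998784065247, 0.22200000286102295], [0.5960000157356262, 0.20200000703334808], [0.6179999709129333, 0.453000009059906], [0.39100000262260437, 0.4729999899864197]]
top shelf 0.0399 [ 0.5899 -0.0205] [0.1014 0.2513] 14.53 [[0.5090000033378601, 0.08799999952316284], [0.5720000267028809, -0.1550000011920929], [0.6710000038146973, -0.1289999932050705], [0.6069999933242798, 0.11400000005960464]]
top pull 73 [0.3924 0.3395 0.0523] [[0.38, 0.336, 0.046], [0.406, 0.344, 0.058]]
top bolt/nut [[0.371, 0.137, 0.003], [0.423, 0.187, 0.039]]
scene a z 0.1396 circ [0.504  0.3956 0.0288] mean [0.5028 0.3971 0.139 ]
scene b z 0.1395 circ [0.5243 0.266  0.0288] mean [0.5227 0.2667 0.1389]
scene c z 0.1295 circ [ 0.6055 -0.0946  0.03  ] mean [ 0.6053 -0.0922  0.1287]
scene lid 0.0493 [0.4922 0.3405] [0.2519 0.229 ] 84.56 [[0.3659999966621399, 0.22599999606609344], [0.593999981880188, 0.20399999618530273], [0.6179999709129333, 0.45500001311302185], [0.38999998569488525, 0.47699999809265137]]
scene shelf 0.039 [ 0.5874 -0.0163] [0.1014 0.2513] 14.28 [[0.5070000290870667, 0.09300000220537186], [0.5690000057220459, -0.1509999930858612], [0.6679999828338623, -0.12600000202655792], [0.6060000061988831, 0.11800000071525574]]
scene pull 10 [0.3904 0.3415 0.0524] [[0.38, 0.34, 0.05], [0.4, 0.344, 0.055]]
scene bolt/nut [[0.385, 0.156, 0.004], [0.401, 0.175, 0.038]]
```

View pics/crop.png

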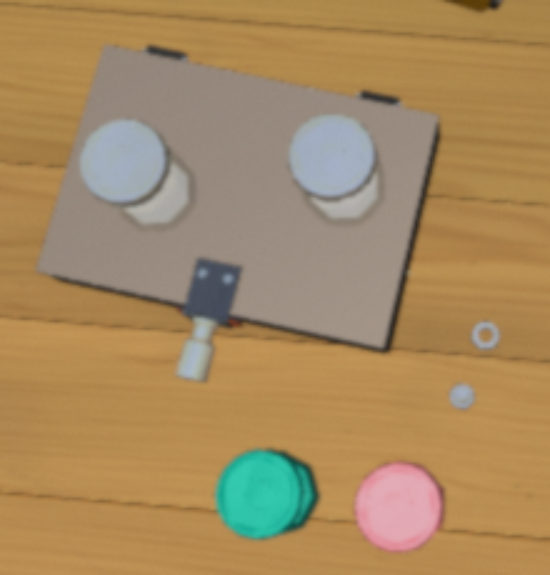

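The crop confirms it: both jars on the lid are clear glass with grey caps, and the teal and pink ones stand off on the worktop. Top and scene views agree to about 4 mm. Next I'll write a planning helper and check the height of the vise on my way.

```bash
cat > plan.py <<'E'
import sys, numpy as np
from scipy.spatial.transform import Rotation as Ro
from cell import get_obs
def rows(p,yaw,tgt,tyaw,step=.048):
    d=np.array(tgt)-p; dy=(tyaw-yaw+180)%360-180
    n=max(1,int(np.ceil(max(np.linalg.norm(d)/step,abs(dy)/8.2))))
    out=[]
    for i in range(n):
        t=np.radians(yaw+dy*i/n); s=d/n
        out.append([round(float(v),4) for v in(-s[2],s[0]*np.cos(t)+s[1]*np.sin(t),s[0]*np.sin(t)-s[1]*np.cos(t),-np.radians(dy)/n)])
    return out
def state():
    o=get_obs(); R=Ro.from_euler("xyz",o["ee_rot"],degrees=True).as_matrix()
    return o,np.array(o["ee_pos"]),np.degrees(np.arctan2(R[1,1],R[0,1])),R
if __name__=="__main__":
    o,p,yaw,R=state(); print(o["time_s"],p.round(4),"yaw",yaw.round(2),"down",R[:,0].round(4),"w",o["width"],o["force"].round(1))
    for a in sys.argv[1:]:
        *t,ty=map(float,a.split(",")); r=rows(p,yaw,t,ty); print(a,len(r)); [print("  ",q) for q in r]; p,yaw=np.array(t),ty
E
python3 - <<'E'
from h import *
im,d=get_image("top"); v,u=np.nonzero(d>0); P=world("top",np.c_[u,v],depth=d[v,u])
for x in np.arange(.25,.85,.1):
    print(x.round(2),[(round(y,1),P[(abs(P[:,0]-x)<.05)&(abs(P[:,1]-y)<.05)][:,2].max().round(3)) if ((abs(P[:,0]-x)<.05)&(abs(P[:,1]-y)<.05)).any() else None for y in np.arange(-.5,.3,.1)])
E
python3 plan.py .35,-.5,.32,-50 .526,.264,.32,14.4 .526,.264,.092,14.4
```

```text
0.25 [None, None, None, (np.float64(-0.2), np.float64(0.152)), (np.float64(-0.1), np.float64(0.152)), (np.float64(-0.0), np.float64(0.445)), (np.float64(0.1), np.float64(0.443)), (np.float64(0.2), np.float64(0.172))]
0.35 [None, None, None, (np.float64(-0.2), np.float64(0.152)), (np.float64(-0.1), np.float64(0.152)), (np.float64(-0.0), np.float64(0.023)), (np.float64(0.1), np.float64(0.004)), (np.float64(0.2), np.float64(0.094))]
0.45 [None, None, None, (np.float64(-0.2), np.float64(0.005)), (np.float64(-0.1), np.float64(0.005)), (np.float64(-0.0), np.float64(0.005)), (np.float64(0.1), np.float64(0.013)), (np.float64(0.2), np.float64(0.055))]
0.55 [None, None, None, (np.float64(-0.2), np.float64(0.043)), (np.float64(-0.1), np.float64(0.134)), (np.float64(-0.0), np.float64(0.046)), (np.float64(0.1), np.float64(0.046)), (np.float64(0.2), np.float64(0.143))]
0.65 [None, None, None, (np.float64(-0.2), np.float64(0.004)), (np.float64(-0.1), np.float64(0.134)), (np.float64(-0.0), np.float64(0.045)), (np.float64(0.1), np.float64(0.046)), (np.float64(0.2), np.float64(0.065))]
0.75 [None, Non
[... 576 characters left out ...]
.0, -0.0227, -0.0402, -0.0661]
   [-0.0, -0.02, -0.0416, -0.0661]
   [-0.0, -0.0172, -0.0428, -0.0661]
   [-0.0, -0.0143, -0.0438, -0.0661]
   [-0.0, -0.0114, -0.0447, -0.0661]
   [-0.0, -0.0084, -0.0453, -0.0661]
   [-0.0, -0.0054, -0.0458, -0.0661]
   [-0.0, -0.0024, -0.0461, -0.0661]
   [-0.0, 0.0007, -0.0461, -0.0661]
   [-0.0, 0.0037, -0.046, -0.0661]
   [-0.0, 0.0068, -0.0456, -0.0661]
   [-0.0, 0.0098, -0.0451, -0.0661]
   [-0.0, 0.0127, -0.0443, -0.0661]
   [-0.0, 0.0156, -0.0434, -0.0661]
   [-0.0, 0.0185, -0.0423, -0.0661]
.526,.264,.092,14.4 5
   [0.0456, 0.0, 0.0, -0.0]
   [0.0456, 0.0, 0.0, -0.0]
   [0.0456, 0.0, 0.0, -0.0]
   [0.0456, 0.0, 0.0, -0.0]
   [0.0456, 0.0, 0.0, -0.0]
```

>>> servo_tool(
  steps=[
    [0,-0.032,-0.018,-0.023,-0.06,0,0],
    [0,-0.032,-0.0165,-0.0245,-0.06,0,0],
    [0,-0.032,-0.015,-0.025,-0.06,0,0],
    [0,-0.032,-0.0135,-0.026,-0.06,0,0],
    [0,0,-0.028,-0.037,-0.066,0,0],
    [0,0,-0.025,-0.0385,-0.066,0,0],
    [0,0,-0.0225,-0.04,-0.066,0,0],
    [0,0,-0.02,-0.0415,-0.066,0,0],
  ],
)

```text
time_s: 1.75
ee_pos: [0.3913, -0.3189, 0.3189]
ee_rot: [86.3, 90.0, -38.5]
force: [1.5, -1.0, 0.0]
width: 0.998
```

>>> servo_tool(
  steps=[
    [0,0,-0.017,-0.043,-0.066,0,0],
    [0,0,-0.0145,-0.044,-0.066,0,0],
    [0,0,-0.0115,-0.0445,-0.066,0,0],
    [0,0,-0.0085,-0.0455,-0.066,0,0],
    [0,0,-0.0055,-0.046,-0.066,0,0],
    [0,0,-0.0025,-0.046,-0.066,0,0],
    [0,0,0.0005,-0.046,-0.066,0,0],
    [0,0,0.0035,-0.046,-0.066,0,0],
  ],
)

```text
time_s: 2.55
ee_pos: [0.4738, 0.0413, 0.3192]
ee_rot: [94.3, 90.0, -0.2]
force: [0.6, -0.9, -0.3]
width: 1.001
```

>>> servo_tool(
  steps=[
    [0,0,0.007,-0.0455,-0.066,0,0],
    [0,0,0.01,-0.045,-0.066,0,0],
    [0,0,0.0125,-0.0445,-0.066,0,0],
    [0,0,0.0155,-0.0435,-0.066,0,0],
    [0,0,0.0185,-0.0425,-0.066,0,0],
    [0,0,0,0,0,0,0],
    [0,0,0,0,0,0,0],
  ],
)

```text
time_s: 3.25
ee_pos: [0.5262, 0.2648, 0.3183]
ee_rot: [-71.1, 89.9, -146.7]
force: [-0.9, -0.4, -0.3]
width: 1.002
```

```bash
python3 - <<'E'
from h import *
from plan import state
o,p,yaw,R=state(); im,d=get_image("wrist"); cv2.imwrite("pics/w1.png",im)
c=camera_params("wrist"); K=np.array(c["K"]); H=np.array(c["hand_eye"])
v,u=np.nonzero(d>0); z=d[v,u]
C=np.c_[(u-K[0,2])/K[0,0]*z,-(v-K[1,2])/K[1,1]*z,-z]
P=(C@H[:3,:3].T+H[:3,3])@R.T+p
for c in((.525,.264),(.505,.394)):
    Q=P[(np.hypot(*(P[:,:2]-c).T)<.045)&(P[:,2]>.12)&(P[:,2]<.16)]
    if len(Q)>50:
        T=Q[abs(Q[:,2]-np.percentile(Q[:,2],80))<.004]; print(len(T),np.round(cv2.minEnclosingCircle(T[:,:2].astype(np.float32))[0],4),T.mean(0).round(4))
E
python3 plan.py .526,.264,.092,14.4
```

```text
2364 [0.5269 0.2637] [0.5268 0.2642 0.1389]
3126 [0.5071 0.3941] [0.5069 0.3943 0.1388]
3.3 [0.5262 0.264  0.3188] yaw 14.26 down [-2.e-04 -3.e-04 -1.e+00] w 1.0024827639229912 [ 0.1 -0.3  0.6]
.526,.264,.092,14.4 5
   [0.0454, -0.0, -0.0, -0.0005]
   [0.0454, -0.0, -0.0, -0.0005]
   [0.0454, -0.0, -0.0, -0.0005]
   [0.0454, -0.0, -0.0, -0.0005]
   [0.0454, -0.0, -0.0, -0.0005]
```

>>> servo_tool(
  steps=[
    [0,0.0455,0,0,0,0,0],
    [0,0.0455,0,0,0,0,0],
    [0,0.0455,0,0,0,0,0],
    [0,0.0455,0,0,0,0,0],
    [0,0.0445,0,0,0,0,0],
    [0,0,0,0,0,0,0],
    [1,0,0,0,0,0,0],
    [1,0,0,0,0,0,0],
  ],
  newtons=20,
)

```text
time_s: 4.1
ee_pos: [0.5276, 0.2642, 0.0958]
ee_rot: [99.5, 89.8, 23.7]
force: [-0.4, -0.7, 0.7]
width: 0.877
```

>>> servo_tool(
  steps=[
    [1,0,0,0,0,0,0],
    [1,0,0,0,0,0,0],
    [1,0,0,0,0,0,0],
    [1,0,0,0,0,0,0],
    [1,-0.02,0,0,0,0,0],
    [1,-0.03,0,0,0,0,0],
    [1,-0.03,0,0,0,0,0],
    [1,0,0,0,0,0,0],
  ],
)

```text
time_s: 4.9
ee_pos: [0.5275, 0.2648, 0.1766]
ee_rot: [100.3, 89.7, 24.6]
force: [0.4, 0.8, -1.9]
width: 0.599
```

```bash
python3 - <<'E'
import numpy as np
C=np.array([.5885,-.0185]); jc=np.array([.607,-.0955]); a=np.radians(14.4); Y=np.array([-np.sin(a),np.cos(a)]);X=np.array([np.cos(a),np.sin(a)])
print("jc",(jc-C)@X,(jc-C)@Y)
for y in(-.005,.069): print(C+Y*y)
E
python3 plan.py .5897,-.0233,.18,14.4 .5897,-.0233,.0835,14.4
```

```text
jc -0.0012303328308141829 -0.07918166631945439
[ 0.58974345 -0.02334292]
[0.5713404  0.04833224]
4.9 [0.5275 0.2648 0.1766] yaw 14.27 down [ 0.0048  0.0022 -1.    ] w 0.5991983432828918 [ 0.4  0.8 -1.9]
.5897,-.0233,.18,14.4 7
   [-0.0005, -0.0015, 0.0421, -0.0003]
   [-0.0005, -0.0015, 0.0421, -0.0003]
   [-0.0005, -0.0016, 0.0421, -0.0003]
   [-0.0005, -0.0016, 0.0421, -0.0003]
   [-0.0005, -0.0016, 0.0421, -0.0003]
   [-0.0005, -0.0016, 0.0421, -0.0003]
   [-0.0005, -0.0016, 0.0421, -0.0003]
.5897,-.0233,.0835,14.4 3
   [0.0322, 0.0, 0.0, -0.0]
   [0.0322, 0.0, 0.0, -0.0]
   [0.0322, 0.0, 0.0, -0.0]
```

>>> servo_tool(
  steps=[
    [1,0,-0.001,0.03,0,0,0],
    [1,0,-0.002,0.045,0,0,0],
    [1,0,-0.002,0.045,0,0,0],
    [1,0,-0.002,0.045,0,0,0],
    [1,0,-0.002,0.045,0,0,0],
    [1,0,-0.001,0.045,0,0,0],
    [1,0,-0.001,0.03,0,0,0],
    [1,0,0,0.01,0,0,0],
  ],
)

```text
time_s: 5.7
ee_pos: [0.5882, -0.0271, 0.1709]
ee_rot: [-94.7, 89.9, -170.6]
force: [0.3, 0.4, -3.0]
width: 0.599
```

>>> servo_tool(
  steps=[
    [1,0.03,0,0,0,0,0],
    [1,0.03,0,0,0,0,0],
    [1,0.015,0,0,0,0,0],
    [1,0,0,0,0,0,0],
    [1,0,0,0,0,0,0],
  ],
)

```text
time_s: 6.2
ee_pos: [0.5886, -0.024, 0.0981]
ee_rot: [80.2, 90.0, 4.5]
force: [0.7, 0.4, -1.7]
width: 0.6
```

```bash
cat > jars.py <<'E'
from h import *
n="top"; im,d=get_image(n); v,u=np.nonzero(d>0); P=world(n,np.c_[u,v],depth=d[v,u])
C=np.array([.5885,-.0185]); a=np.radians(14.4); X=np.array([np.cos(a),np.sin(a)]);Y=np.array([-X[1],X[0]])
q=(P[:,:2]-C)@np.c_[X,Y]
for s in silhouettes(n,"jar_a"):
    m=s["pixels"][v,u]; Q=P[m]
    if len(Q)<200: continue
    z=np.percentile(Q[:,2],80); T=Q[abs(Q[:,2]-z)<.004]; c=cv2.minEnclosingCircle(T[:,:2].astype(np.float32)); w=np.array(c[0])
    print(round(s["confidence"],2),"z",z.round(3),"xy",w.round(4),"shelf",((w-C)@np.c_[X,Y]).round(4),"r",round(c[1],4))
cv2.imwrite("pics/t_last.png",im)
E
python3 jars.py; python3 plan.py .5897,-.0233,.0865,14.4
```

```text
0.74 z 0.14 xy [0.5061 0.3921] shelf [0.0224 0.4182] r 0.0285
0.69 z 0.121 xy [ 0.5847 -0.0007] shelf [0.0008 0.0182] r 0.014
0.68 z 0.09 xy [0.3122 0.2826] shelf [-0.1927  0.3603] r 0.0277
0.61 z 0.09 xy [0.3152 0.1923] shelf [-0.2123  0.2721] r 0.0276
6.3 [ 0.589  -0.0242  0.099 ] yaw 14.29 down [ 2.e-03 -1.e-04 -1.e+00] w 0.6010840053095493 [-0.7 -0.  -2.8]
.5897,-.0233,.0865,14.4 1
   [0.0125, 0.0009, -0.0007, -0.002]
```

>>> servo_tool(
  steps=[
    [1,0.006,0,0,0,0,0],
    [1,0.004,0,0,0,0,0],
    [1,0.001,0,0,0,0,0],
    [1,0,0,0,0,0,0],
  ],
)

```text
time_s: 6.7
ee_pos: [0.5882, -0.0244, 0.0861]
ee_rot: [-112.6, 90.0, 171.7]
force: [-0.3, 0.2, -3.0]
width: 0.595
```

>>> servo_tool(
  steps=[
    [1,0.001,0,0,0,0,0],
    [1,0,0,0,0,0,0],
  ],
)

```text
time_s: 6.9
ee_pos: [0.5883, -0.0244, 0.0854]
ee_rot: [104.7, 90.0, 29.0]
force: [-0.3, -0.1, -2.2]
width: 0.599
```

>>> servo_tool(
  steps=[
    [1,0.001,0,0,0,0,0],
    [1,0,0,0,0,0,0],
  ],
)

```text
time_s: 7.1
ee_pos: [0.5883, -0.0244, 0.0843]
ee_rot: [-125.7, 90.0, 158.6]
force: [0.7, 0.6, -2.0]
width: 0.602
```

>>> servo_tool(
  steps=[
    [1,0.001,0,0,0,0,0],
    [1,0,0,0,0,0,0],
  ],
)

```text
time_s: 7.3
ee_pos: [0.5884, -0.0244, 0.0836]
ee_rot: [98.0, 90.0, 22.3]
force: [-1.5, 0.2, 0.3]
width: 0.597
```

>>> servo_tool(
  steps=[
    [1,0.001,0,0,0,0,0],
    [0,0,0,0,0,0,0],
    [0,0,0,0,0,0,0],
    [0,0,0,0,0,0,0],
    [0,0,0,0,0,0,0],
    [0,-0.03,0,0,0,0,0],
    [0,-0.045,0,0,0,0,0],
    [0,-0.045,0,0,0,0,0],
  ],
)

```text
time_s: 8.1
ee_pos: [0.5878, -0.0244, 0.2033]
ee_rot: [-108.0, 89.9, 176.2]
force: [0.3, 0.2, 0.6]
width: 0.997
```

```bash
python3 plan.py .506,.3935,.21,14.4 .506,.3935,.094,14.4
```

```text
8.1 [ 0.5878 -0.0244  0.2033] yaw 14.27 down [-1.2e-03  1.0e-04 -1.0e+00] w 0.997185613569608 [0.3 0.2 0.6]
.506,.3935,.21,14.4 9
   [-0.0007, 0.0026, -0.0472, -0.0003]
   [-0.0007, 0.0026, -0.0472, -0.0003]
   [-0.0007, 0.0027, -0.0472, -0.0003]
   [-0.0007, 0.0027, -0.0472, -0.0003]
   [-0.0007, 0.0027, -0.0472, -0.0003]
   [-0.0007, 0.0027, -0.0472, -0.0003]
   [-0.0007, 0.0027, -0.0472, -0.0003]
   [-0.0007, 0.0027, -0.0472, -0.0003]
   [-0.0007, 0.0027, -0.0472, -0.0003]
.506,.3935,.094,14.4 3
   [0.0387, 0.0, 0.0, -0.0]
   [0.0387, 0.0, 0.0, -0.0]
   [0.0387, 0.0, 0.0, -0.0]
```

>>> servo_tool(
  steps=[
    [0,-0.006,0.0025,-0.047,0,0,0],
    [0,0,0.0025,-0.047,0,0,0],
    [0,0,0.0025,-0.047,0,0,0],
    [0,0,0.0025,-0.047,0,0,0],
    [0,0,0.0025,-0.047,0,0,0],
    [0,0,0.0025,-0.047,0,0,0],
    [0,0,0.0025,-0.047,0,0,0],
    [0,0,0.003,-0.047,0,0,0],
  ],
)

```text
time_s: 8.9
ee_pos: [0.5148, 0.3469, 0.2084]
ee_rot: [96.7, 90.0, 21.0]
force: [0.8, -1.0, 0.5]
width: 0.996
```

>>> servo_tool(
  steps=[
    [0,0,0.003,-0.047,0,0,0],
    [0,0,0,0,0,0,0],
    [0,0,0,0,0,0,0],
  ],
)

```text
time_s: 9.2
ee_pos: [0.5064, 0.392, 0.2079]
ee_rot: [-53.2, 90.0, -128.8]
force: [0.7, -0.8, -0.6]
width: 1.0
```

```bash
python3 jars.py;  python3 plan.py .506,.3935,.094,14.4
```

```text
0.98 z 0.09 xy [0.3152 0.193 ] shelf [-0.2121  0.2729] r 0.0278
0.97 z 0.13 xy [ 0.6006 -0.0834] shelf [-0.0044 -0.0659] r 0.0442
0.78 z 0.13 xy [ 0.587  -0.0249] shelf [-0.003  -0.0059] r 0.0283
9.3 [0.5071 0.3905 0.2083] yaw 14.24 down [ 0.e+00 -3.e-04 -1.e+00] w 0.9977318429862525 [ 0.4 -0.4 -0.1]
.506,.3935,.094,14.4 3
   [0.0381, -0.0001, -0.0011, -0.001]
   [0.0381, -0.0001, -0.0011, -0.001]
   [0.0381, -0.0001, -0.0011, -0.001]
```

View pics/t_last.png

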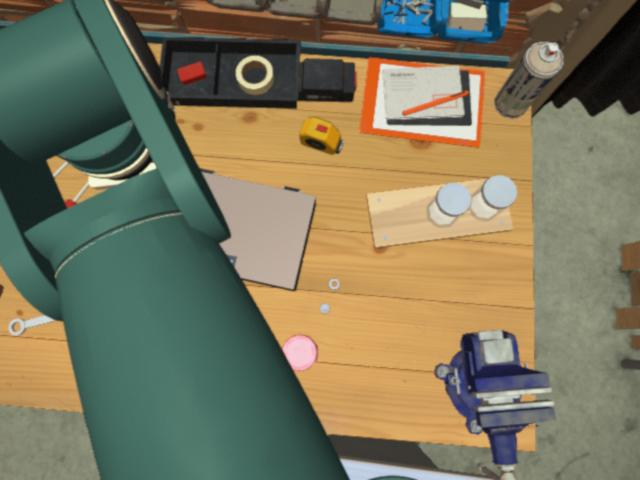

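The view shows jar_b standing on the shelf at (450,200), next to jar_c at (495,195). Its shelf position is about x −3 mm, y −6 mm, as planned. Next is jar_a.

>>> servo_tool(
  steps=[
    [0,0.038,0,-0.001,0,0,0],
    [0,0.038,0,-0.001,0,0,0],
    [0,0.037,0,-0.001,0,0,0],
    [0,0,0,0,0,0,0],
    [1,0,0,0,0,0,0],
    [1,0,0,0,0,0,0],
    [1,0,0,0,0,0,0],
    [1,0,0,0,0,0,0],
  ],
)

```text
time_s: 10.1
ee_pos: [0.5066, 0.3945, 0.097]
ee_rot: [110.8, 89.9, 35.1]
force: [-0.3, 0.6, -0.7]
width: 0.708
```

>>> servo_tool(
  steps=[
    [1,0,0,0,0,0,0],
    [1,0,0,0,0,0,0],
    [1,0,0,0,0,0,0],
  ],
)

```text
time_s: 10.4
ee_pos: [0.5062, 0.3944, 0.0959]
ee_rot: [113.3, 90.0, 37.6]
force: [-1.6, -1.2, 5.7]
width: 0.599
```

>>> servo_tool(
  steps=[
    [1,-0.02,0,0,0,0,0],
    [1,-0.03,0,0,0,0,0],
    [1,-0.03,0,0,0,0,0],
    [1,-0.01,0,0,0,0,0],
    [1,0,0,0,0,0,0],
  ],
)

```text
time_s: 10.9
ee_pos: [0.5064, 0.3945, 0.1861]
ee_rot: [111.3, 89.9, 35.5]
force: [0.0, 0.8, -3.0]
width: 0.598
```

```bash
python3 plan.py .5713,.0483,.18,14.4
```

```text
10.9 [0.5064 0.3945 0.1861] yaw 14.27 down [ 0.0014  0.001  -1.    ] w 0.5976035851068385 [ 0.   0.8 -3. ]
.5713,.0483,.18,14.4 8
   [0.0008, -0.0028, 0.0439, -0.0003]
   [0.0008, -0.0028, 0.0439, -0.0003]
   [0.0008, -0.0028, 0.0439, -0.0003]
   [0.0008, -0.0028, 0.0439, -0.0003]
   [0.0008, -0.0029, 0.0439, -0.0003]
   [0.0008, -0.0029, 0.0439, -0.0003]
   [0.0008, -0.0029, 0.0439, -0.0003]
   [0.0008, -0.0029, 0.0439, -0.0003]
```

>>> servo_tool(
  steps=[
    [1,0,-0.003,0.035,0,0,0],
    [1,0,-0.003,0.046,0,0,0],
    [1,0,-0.003,0.046,0,0,0],
    [1,0,-0.003,0.046,0,0,0],
    [1,0,-0.003,0.046,0,0,0],
    [1,0,-0.003,0.046,0,0,0],
    [1,0,-0.003,0.046,0,0,0],
    [1,0,-0.002,0.035,0,0,0],
  ],
)

```text
time_s: 11.7
ee_pos: [0.5685, 0.0507, 0.183]
ee_rot: [-95.5, 89.9, -171.3]
force: [0.5, 0.2, -2.4]
width: 0.599
```

>>> servo_tool(
  steps=[
    [1,0.02,0,0.005,0,0,0],
    [1,0.03,0,0,0,0,0],
    [1,0.03,0,0,0,0,0],
    [1,0.008,0,0,0,0,0],
    [1,0,0,0,0,0,0],
    [1,0,0,0,0,0,0],
  ],
)

```text
time_s: 12.3
ee_pos: [0.5706, 0.0485, 0.0982]
ee_rot: [78.2, 90.0, 2.5]
force: [-0.2, -0.6, -2.3]
width: 0.597
```

>>> servo_tool(
  steps=[
    [1,0.006,0,0,0,0,0],
    [1,0.004,0,0,0,0,0],
    [1,0.001,0,0,0,0,0],
    [1,0.001,0,0,0,0,0],
    [1,0,0,0,0,0,0],
  ],
)

```text
time_s: 12.8
ee_pos: [0.5704, 0.0485, 0.0863]
ee_rot: [97.3, 90.0, 21.6]
force: [-4.2, 1.0, 5.1]
width: 0.598
```

>>> servo_tool(
  steps=[
    [1,0.001,0,0,0,0,0],
    [1,0,0,0,0,0,0],
  ],
)

```text
time_s: 13.0
ee_pos: [0.5705, 0.0486, 0.0862]
ee_rot: [98.7, 89.9, 23.0]
force: [-7.6, 1.6, 13.7]
width: 0.593
```

>>> servo_tool(
  steps=[
    [1,0.001,0,0,0,0,0],
    [1,0,0,0,0,0,0],
  ],
)

```text
time_s: 13.2
ee_pos: [0.571, 0.0487, 0.086]
ee_rot: [86.5, 89.9, 10.7]
force: [-7.6, 1.1, 18.7]
width: 0.596
```

>>> servo_tool(
  steps=[
    [1,-0.0025,0,0,0,0,0],
    [0,0,0,0,0,0,0],
    [0,0,0,0,0,0,0],
    [0,0,0,0,0,0,0],
    [0,0,0,0,0,0,0],
    [0,-0.03,0,0,0,0,0],
    [0,-0.045,0,0,0,0,0],
    [0,-0.045,0,0,0,0,0],
  ],
)

```text
time_s: 14.0
ee_pos: [0.5699, 0.0483, 0.2069]
ee_rot: [-100.2, 89.9, -175.9]
force: [1.0, 0.4, -0.2]
width: 0.995
```

```bash
python3 jars.py; python3 plan.py .395,.342,.22,85
```

```text
0.93 z 0.131 xy [ 0.6128 -0.096 ] shelf [ 0.0042 -0.0811] r 0.0269
0.85 z 0.09 xy [0.312  0.2824] shelf [-0.193   0.3602] r 0.0277
0.62 z 0.09 xy [0.3153 0.1931] shelf [-0.212   0.2729] r 0.0277
14.1 [0.5722 0.0485 0.2125] yaw 14.27 down [ 8.4e-03  4.0e-04 -1.0e+00] w 0.9992909119826933 [-0.4 -0.   0.7]
.395,.342,.22,85 9
   [-0.0008, -0.011, -0.0365, -0.1372]
   [-0.0008, -0.006, -0.0376, -0.1372]
   [-0.0008, -0.0007, -0.0381, -0.1372]
   [-0.0008, 0.0045, -0.0378, -0.1372]
   [-0.0008, 0.0096, -0.0369, -0.1372]
   [-0.0008, 0.0145, -0.0352, -0.1372]
   [-0.0008, 0.0192, -0.0329, -0.1372]
   [-0.0008, 0.0235, -0.03, -0.1372]
   [-0.0008, 0.0274, -0.0264, -0.1372]
```

>>> servo_tool(
  steps=[
    [0,-0.001,-0.011,-0.0365,-0.137,0,0],
    [0,-0.001,-0.006,-0.0375,-0.137,0,0],
    [0,-0.001,-0.0005,-0.038,-0.137,0,0],
    [0,-0.001,0.0045,-0.038,-0.137,0,0],
    [0,-0.001,0.0095,-0.037,-0.137,0,0],
    [0,-0.001,0.0145,-0.035,-0.137,0,0],
    [0,-0.001,0.019,-0.033,-0.137,0,0],
    [0,-0.001,0.0235,-0.03,-0.137,0,0],
  ],
)

```text
time_s: 14.9
ee_pos: [0.4119, 0.3103, 0.2135]
ee_rot: [-88.7, 90.0, -101.3]
force: [-0.1, 0.2, 0.0]
width: 0.998
```

>>> servo_tool(
  steps=[
    [0,0,0.0275,-0.0265,-0.137,0,0],
    [0,0,0,0,0,0,0],
    [0,0,0,0,0,0,0],
    [0,0,0,0,0,0,0],
  ],
)

```text
time_s: 15.3
ee_pos: [0.3936, 0.3414, 0.2136]
ee_rot: [-99.1, 90.0, -104.3]
force: [1.0, -0.2, -0.1]
width: 0.998
```

```bash
python3 jars.py; python3 - <<'E'
from h import *
from plan import state
o,p,yaw,R=state(); im,d=get_image("wrist")
c=camera_params("wrist"); K=np.array(c["K"]); H=np.array(c["hand_eye"])
v,u=np.nonzero(d>0); z=d[v,u]
C=np.c_[(u-K[0,2])/K[0,0]*z,-(v-K[1,2])/K[1,1]*z,-z]
P=(C@H[:3,:3].T+H[:3,3])@R.T+p
np.save("P.npy",P)
print(p.round(4),yaw)
# pull: points ahead of the lid front, above z .03
m=(abs(P[:,0]-.39)<.045)&(abs(P[:,1]-.342)<.04)&(P[:,2]>.048)&(P[:,2]<.08)
Q=P[m]; 
for x in np.arange(.355,.435,.005):
    S=Q[abs(Q[:,0]-x)<.0025]
    if len(S)>5: print(x.round(3),len(S),"y",S[:,1].min().round(3),S[:,1].max().round(3),"ztop",np.percentile(S[:,2],95).round(4),"y at top",S[S[:,2]>np.percentile(S[:,2],80)][:,1].mean().round(4))
a=np.array([[*q] for q in zip(u[m],v[m])]); print(a.min(0),a.max(0))
t=cv2.imread("pics/t_last.png")[130:330,140:540]; t=cv2.resize(t,(640,320)); cv2.imwrite("pics/w2.png",cv2.resize(np.vstack([im,t]),(480,600)))
E
```

```text
0.93 z 0.13 xy [ 0.5855 -0.0239] shelf [-0.0042 -0.0045] r 0.0275
0.91 z 0.091 xy [0.3153 0.1928] shelf [-0.2121  0.2726] r 0.0277
0.87 z 0.13 xy [ 0.6028 -0.0859] shelf [-0.0029 -0.0688] r 0.0403
0.63 z 0.13 xy [0.5687 0.0482] shelf [-0.0026  0.0695] r 0.0283
[0.3938 0.3412 0.2138] 84.78638429929809
0.38 34 y 0.34 0.356 ztop 0.0557 y at top 0.3499
0.385 119 y 0.339 0.359 ztop 0.0564 y at top 0.3494
0.39 108 y 0.339 0.359 ztop 0.0564 y at top 0.3493
0.395 110 y 0.338 0.359 ztop 0.0568 y at top 0.348
0.4 107 y 0.338 0.357 ztop 0.0565 y at top 0.3479
0.405 99 y 0.337 0.357 ztop 0.0563 y at top 0.3473
0.41 59 y 0.341 0.356 ztop 0.0538 y at top 0.3482
0.415 68 y 0.34 0.352 ztop 0.0526 y at top 0.3466
0.42 113 y 0.33 0.354 ztop 0.0552 y at top 0.3442
0.425 180 y 0.302 0.361 ztop 0.0538 y at top 0.3476
0.43 309 y 0.303 0.367 ztop 0.0531 y at top 0.3466
0.435 191 y 0.302 0.382 ztop 0.0529 y at top 0.3459
[279 196] [361 253]
```

View pics/w2.png

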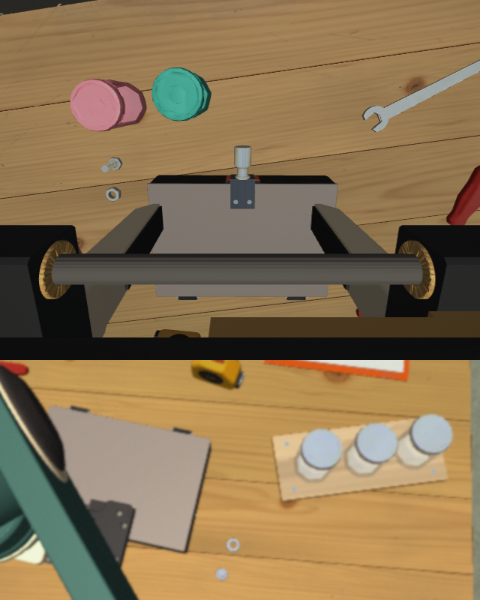

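The picture shows the three jars upright in a row at (320,445), (377,440) and (432,433). The pull is at (243,160), with its axis at about (0.395, 0.3485, 0.0455). I'll lower onto it.

```bash
python3 plan.py .395,.3485,.12,85 .395,.3485,.028,85; python3 -c "
from cell import *;print(camera_params('wrist')['hand_eye'])"
```

```text
15.45 [0.3938 0.3412 0.2138] yaw 84.79 down [ 0.e+00 -1.e-04 -1.e+00] w 1.0052110466692057 [-0.1  0.1  0.8]
.395,.3485,.12,85 2
   [0.0469, 0.0037, 0.0003, -0.0018]
   [0.0469, 0.0037, 0.0003, -0.0018]
.395,.3485,.028,85 2
   [0.046, 0.0, 0.0, -0.0]
   [0.046, 0.0, 0.0, -0.0]
[[ 3.67867740e-05  2.57120941e-01 -9.66379232e-01 -1.92918137e-01]
 [ 9.99999963e-01 -2.70618818e-04 -3.39359452e-05 -5.97676394e-05]
 [-2.70246048e-04 -9.66379195e-01 -2.57120942e-01 -6.98549964e-02]
 [ 0.00000000e+00  0.00000000e+00  0.00000000e+00  1.00000000e+00]]
```

>>> servo_tool(
  steps=[
    [0,0.04,0.004,0,0,0,0],
    [0,0.045,0.0035,0,0,0,0],
    [0,0.045,0,0,0,0,0],
    [0,0.035,0,0,0,0,0],
    [0,0.018,0,0,0,0,0],
    [0,0,0,0,0,0,0],
    [0,0,0,0,0,0,0],
  ],
)

```text
time_s: 16.15
ee_pos: [0.3944, 0.3492, 0.0316]
ee_rot: [44.9, 90.0, 39.8]
force: [0.0, 0.8, 1.0]
width: 0.997
```

>>> servo_tool(
  steps=[
    [1,0,0,0,0,0,0],
    [1,0,0,0,0,0,0],
    [1,0,0,0,0,0,0],
    [1,0,0,0,0,0,0],
    [1,0,0,0,0,0,0],
    [1,0,0,0,0,0,0],
    [1,0,0,0,0,0,0],
    [1,0,0,0,0,0,0],
  ],
  newtons=15,
)

```text
time_s: 16.95
ee_pos: [0.3939, 0.3494, 0.0308]
ee_rot: [-144.8, 90.0, -149.8]
force: [-0.8, 0.0, 0.6]
width: 0.36
```

>>> servo_tool(
  steps=[
    [1,0,0,0,0,0,0],
    [1,0,0,0,0,0,0],
    [1,0,0,0,0,0,0],
    [1,0,0,0,0,0,0],
  ],
)

```text
time_s: 17.35
ee_pos: [0.3939, 0.3494, 0.0308]
ee_rot: [-142.1, 90.0, -147.2]
force: [0.8, -0.0, 0.5]
width: 0.027
```

```bash
python3 - <<'E'
import numpy as np
from plan import state
o,p,yaw,R=state(); print(p.round(4),yaw,R[:,0].round(3),o["width"]*93,o["force"].round(1))
r=.206
for a in range(5,65,5):
    b=np.radians(a);c=np.radians(a-5); print(a,"up",round(r*(np.sin(b)-np.sin(c)),4),"fwd(+x case)",round(r*(np.cos(c)-np.cos(b)),4))
E
```

```text
[0.3939 0.3494 0.0308] 84.91678729538505 [-0. -0. -1.] 2.543748650269713 [ 0.8 -0.   0.5]
5 up 0.018 fwd(+x case) 0.0008
10 up 0.0178 fwd(+x case) 0.0023
15 up 0.0175 fwd(+x case) 0.0039
20 up 0.0171 fwd(+x case) 0.0054
25 up 0.0166 fwd(+x case) 0.0069
30 up 0.0159 fwd(+x case) 0.0083
35 up 0.0152 fwd(+x case) 0.0097
40 up 0.0143 fwd(+x case) 0.0109
45 up 0.0132 fwd(+x case) 0.0121
50 up 0.0121 fwd(+x case) 0.0132
55 up 0.0109 fwd(+x case) 0.0143
60 up 0.0097 fwd(+x case) 0.0152
```

```bash
python3 - <<'E'
from h import *
print(get_obs()["width"],get_obs()["force"])
im,d=get_image("wrist"); s,e=get_image("scene"); 
cv2.imwrite("pics/w3.png",np.hstack([cv2.resize(im,(400,300)),cv2.resize(s[230:380,200:400],(400,300))]))
E
```

```text
0.02735213602440552 [ 0.77656294 -0.04948317  0.46574782]
```

View pics/w3.png

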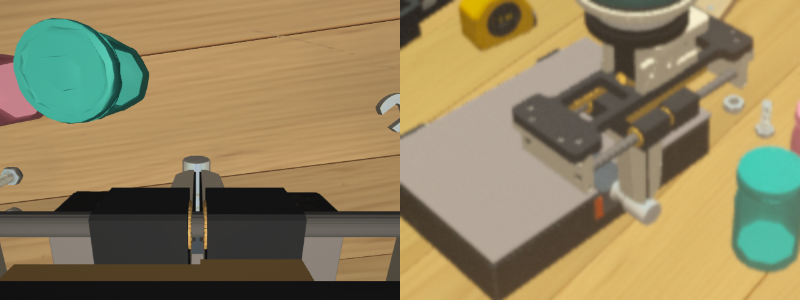

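The width reads only 2.5 mm, although the fingers look to be around the stub. I'll let it settle and take a closer look.

>>> servo_tool(
  steps=[
    [1,0,0,0,0,0,0],
    [1,0,0,0,0,0,0],
    [1,0,0,0,0,0,0],
  ],
)

```text
time_s: 17.75
ee_pos: [0.3939, 0.3494, 0.0309]
ee_rot: [28.6, 90.0, 23.5]
force: [-0.0, -0.0, 0.2]
width: 0.009
```

```bash
python3 - <<'E'
from h import *
print(get_obs()["width"],get_obs()["force"])
im,d=get_image("wrist"); s,e=get_image("scene"); 
cv2.imwrite("pics/w4.png",np.hstack([cv2.resize(im[230:430,220:420],(400,400),interpolation=2),cv2.resize(s[290:350,280:340],(400,400),interpolation=2)]))
E
```

```text
0.008917496713083657 [-0.02546514 -0.00274162  0.22993828]
```

View pics/w4.png

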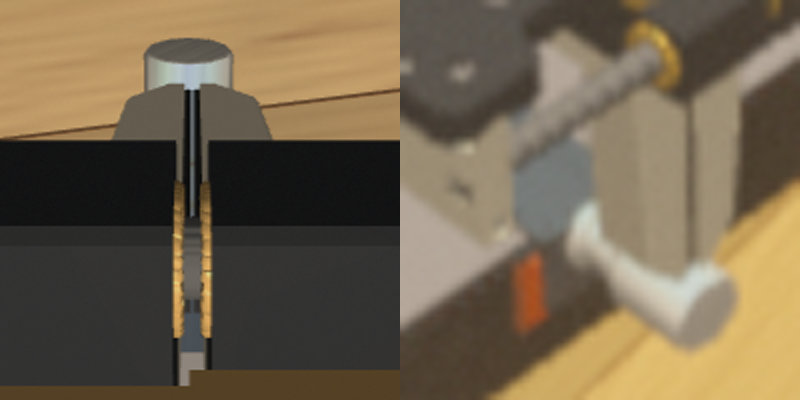

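The crop shows the fingers shut just above the stub, so the tips sit higher than expected or the stub lies lower. I'll measure the tip and stub heights by depth.

```bash
python3 - <<'E'
from h import *
from plan import state
o,p,yaw,R=state()
s,d=get_image("scene")
# crop pixel (x,y) in right half -> scene px
for nm,(cx,cy) in dict(stubend=(705,310),stubtop=(660,265),tip=(675,240),tip2=(705,250),fing=(650,200),fing2=(710,200),fing3=(640,120),neck=(580,230),plate=(550,180)).items():
    u=280+(cx-400)*60/400; v=290+cy*60/400; ui,vi=int(round(u)),int(round(v))
    print(nm,(ui,vi),world("scene",[[ui,vi]],depth=[d[vi,ui]]).round(4))
im,dw=get_image("wrist"); c=camera_params("wrist"); K=np.array(c["K"]); H=np.array(c["hand_eye"])
for nm,(cx,cy) in dict(tipL=(150,100),tipR=(235,100),stubtop=(190,70),stubend=(190,48),tipL2=(140,125)).items():
    u=220+cx*.5; v=230+cy*.5; z=dw[int(v),int(u)]
    C=np.array([(u-K[0,2])/K[0,0]*z,-(v-K[1,2])/K[1,1]*z,-z]); t=H[:3,:3]@C+H[:3,3]; print(nm,z.round(4),"tool",t.round(4),"world",(R@t+p).round(4))
E
```

```text
stubend (326, 336) [[0.3792 0.3507 0.0486]]
stubtop (319, 330) [[0.3845 0.3616 0.0672]]
tip (321, 326) [[0.3844 0.3567 0.0723]]
tip2 (326, 328) [[0.3834 0.3455 0.06  ]]
fing (318, 320) [[0.3845 0.3636 0.0904]]
fing2 (326, 320) [[0.3834 0.3454 0.0777]]
fing3 (316, 308) [[0.3855 0.3665 0.1171]]
neck (307, 324) [[0.4209 0.3498 0.049 ]]
plate (302, 317) [[0.436  0.3452 0.0524]]
tipL 0.1666 tool [-0.0371 -0.0091 -0.0078] world [0.3853 0.341  0.0679]
tipR 0.1667 tool [-0.037   0.0095 -0.0078] world [0.387  0.3596 0.0678]
stubtop 0.1774 tool [-0.0251 -0.0004 -0.0105] world [0.3834 0.35   0.056 ]
stubend 0.188 tool [-0.0137 -0.0004 -0.0122] world [0.3817 0.3501 0.0446]
tipL2 0.1541 tool [-0.05   -0.0104 -0.0075] world [0.3855 0.3397 0.0808]
```

By depth the real fingertips end at about z 0.06, some 27 mm above the reported TCP, so I closed over the stub. I'll open, go 22 mm lower (still clear of the worktop under either reading) and grip again.

>>> servo_tool(
  steps=[
    [0,0,0,0,0,0,0],
    [0,0,0,0,0,0,0],
    [0,0,0,0,0,0,0],
    [0,0,0,0,0,0,0],
    [0,0,0,0,0,0,0],
    [0,0,0,0,0,0,0],
    [0.3,0,0,0,0,0,0],
  ],
)

```text
time_s: 18.65
ee_pos: [0.3939, 0.3494, 0.0308]
ee_rot: [-118.1, 90.0, -123.2]
force: [0.5, -0.8, 0.5]
width: 0.556
```

>>> servo_tool(
  steps=[
    [0.3,0.008,0,0,0,0,0],
    [0.3,0.008,0,0,0,0,0],
    [0.3,0.006,0,0,0,0,0],
    [0.3,0,0,0,0,0,0],
  ],
)

```text
time_s: 19.05
ee_pos: [0.3934, 0.349, 0.0074]
ee_rot: [-136.3, 89.9, -141.3]
force: [-0.9, -0.7, 0.4]
width: 0.705
```

>>> servo_tool(
  steps=[
    [1,0,0,0,0,0,0],
    [1,0,0,0,0,0,0],
    [1,0,0,0,0,0,0],
    [1,0,0,0,0,0,0],
    [1,0,0,0,0,0,0],
    [1,0,0,0,0,0,0],
    [1,0,0,0,0,0,0],
    [1,0,0,0,0,0,0],
  ],
  newtons=20,
)

```text
time_s: 19.85
ee_pos: [0.3938, 0.3486, 0.0089]
ee_rot: [-96.5, 89.9, -101.6]
force: [-1.3, -8.4, 3.7]
width: 0.228
```

```bash
python3 plan.py;python3 - <<'E'
from h import *
im,d=get_image("wrist"); s,e=get_image("scene"); 
cv2.imwrite("pics/w5.png",np.hstack([cv2.resize(im[230:430,220:420],(400,400),interpolation=2),cv2.resize(s[280:350,270:340],(400,400),interpolation=2)]))
E
```

```text
19.85 [0.3938 0.3486 0.0089] yaw 84.91 down [-4.0e-04 -1.9e-03 -1.0e+00] w 0.2276352066552347 [-1.3 -8.4  3.7]
```

View pics/w5.png

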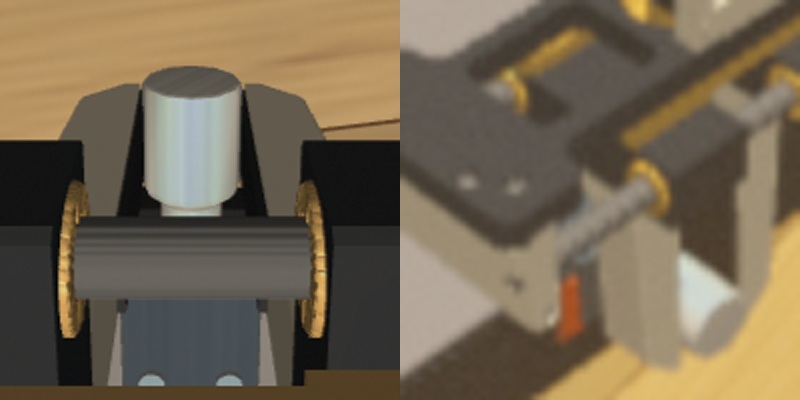

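Now the stub is gripped: width 21 mm, with a finger on either side of it. I'll raise it along the arc.

>>> servo_tool(
  steps=[
    [1,-0.009,0,0,0,0,0],
    [1,-0.009,0,0.001,0,0,0],
    [1,-0.018,0,0.002,0,0,0],
    [1,-0.0175,0,0.004,0,0,0],
    [1,0,0,0,0,0,0],
  ],
)

```text
time_s: 20.45
ee_pos: [0.4011, 0.3479, 0.0639]
ee_rot: [-92.2, 89.9, -97.4]
force: [-3.8, -8.6, -0.7]
width: 0.226
```

```bash
python3 plan.py;python3 - <<'E'
from h import *
s,e=get_image("scene"); 
cv2.imwrite("pics/w6.png",cv2.resize(s[200:380,180:400],None,fx=2.5,fy=2.5))
E
```

```text
20.45 [0.4011 0.3479 0.0639] yaw 84.89 down [-2.0e-04 -1.8e-03 -1.0e+00] w 0.22629986379082348 [-3.8 -8.6 -0.7]
```

View pics/w6.png

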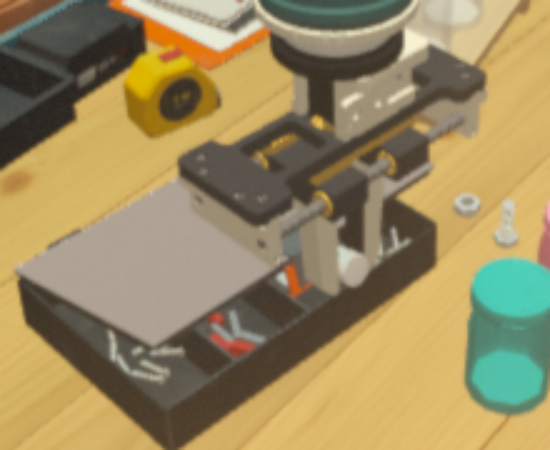

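The picture shows the lid opening with the pull between the fingers (350,265), at about 15°. I'll continue along the arc.

>>> servo_tool(
  steps=[
    [1,-0.017,0,0.0055,0,0,0],
    [1,-0.0165,0,0.007,0,0,0],
    [1,-0.016,0,0.0085,0,0,0],
    [1,-0.015,0,0.0095,0,0,0],
    [1,0,0,0,0,0,0],
  ],
)

```text
time_s: 21.0
ee_pos: [0.4328, 0.345, 0.1297]
ee_rot: [-40.7, 89.9, -45.9]
force: [-5.9, -11.8, 1.6]
width: 0.231
```

>>> servo_tool(
  steps=[
    [1,-0.0145,0,0.011,0,0,0],
    [1,-0.013,0,0.012,0,0,0],
    [1,-0.012,0,0.013,0,0,0],
    [1,0,0,0,0,0,0],
  ],
)

```text
time_s: 21.4
ee_pos: [0.4689, 0.3415, 0.1688]
ee_rot: [-44.0, 89.9, -49.1]
force: [-5.3, -11.4, 3.9]
width: 0.23
```

```bash
cat > lid.py <<'E'
from h import *
for n in("scene","top"):
    s,d=get_image(n); v,u=np.nonzero(d>0); P=world(n,np.c_[u,v],depth=d[v,u])
    # case frame: hinge at (.6065,.3285), yaw -5.1
    a=np.radians(-5.1); X=np.array([np.cos(a),np.sin(a)]);Y=np.array([-X[1],X[0]]); h=np.array([.6065,.3285])
    q=np.c_[(P[:,:2]-h)@X,(P[:,:2]-h)@Y,P[:,2]-.046]
    for lo,hi in((.075,.122),(-.12,-.075)):
        Q=q[(q[:,1]>lo)&(q[:,1]<hi)&(np.hypot(q[:,0],q[:,2])<.175)&(np.hypot(q[:,0],q[:,2])>.06)&(q[:,2]>.03)&(q[:,0]<.02)]
        if len(Q)>50:
            t=np.degrees(np.arctan2(Q[:,2],-Q[:,0])); A,B=np.polyfit(Q[:,0],Q[:,2],1); print(n,lo,len(Q),"ang med",np.median(t).round(1),"slope",np.degrees(np.arctan(-A)).round(1))
cv2.imwrite("pics/t_top.png",s)
E
python3 lid.py; python3 plan.py
```

```text
scene 0.075 219 ang med 47.1 slope 49.1
scene -0.12 180 ang med 46.6 slope 49.0
top -0.12 949 ang med 49.6 slope 49.1
21.5 [0.4678 0.3416 0.1679] yaw 84.85 down [ 1.0e-04 -1.9e-03 -1.0e+00] w 0.22904635844092147 [ -3.7 -11.4   2.9]
```

>>> servo_tool(
  steps=[
    [1,-0.011,0,0.014,0,0,0],
    [1,-0.01,0,0.015,0,0,0],
    [1,0,0,0,0,0,0],
    [1,0,0,0,0,0,0],
    [1,0,0,0,0,0,0],
    [1,0,0,0,0,0,0],
  ],
)

```text
time_s: 22.1
ee_pos: [0.4965, 0.339, 0.1885]
ee_rot: [-77.0, 89.9, -82.1]
force: [-2.3, -12.0, 0.4]
width: 0.231
```

```bash
python3 lid.py; python3 jars.py; python3 plan.py; python3 -c "
from h import *
s,_=get_image('scene'); t=cv2.imread('pics/t_last.png')
cv2.imwrite('pics/fin.png',np.hstack([cv2.resize(s,(400,300)),cv2.resize(t,(400,300))]))"
```

```text
scene 0.075 611 ang med 56.2 slope 58.2
scene -0.12 439 ang med 55.8 slope 58.1
top -0.12 641 ang med 58.9 slope 57.9
0.74 z 0.13 xy [ 0.587  -0.0242] shelf [-0.0029 -0.0051] r 0.0283
0.73 z 0.13 xy [ 0.5985 -0.0846] shelf [-0.0068 -0.0665] r 0.0436
0.58 z 0.13 xy [0.5696 0.0489] shelf [-0.0016  0.07  ] r 0.0281
22.3 [0.4964 0.339  0.1885] yaw 84.87 down [ 3.0e-04 -2.3e-03 -1.0e+00] w 0.23398179016105142 [ -3.  -11.8   0.4]
```

View pics/fin.png

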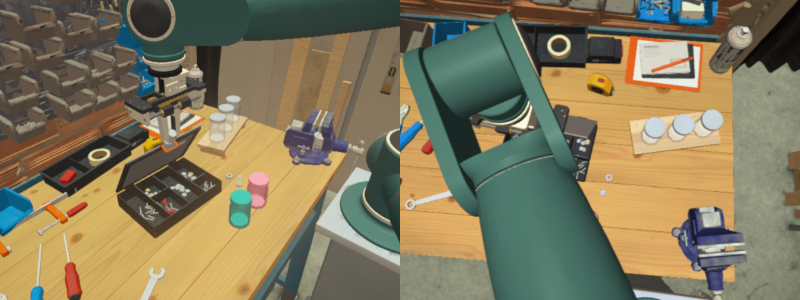

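```bash
python3 -c "
from cell import *
print(sign_off()); o=get_obs(); print(o['time_s'],o['width'],o['force'])"
```

```text
the job is handed in; nothing more can be done
None
the job is handed in; nothing more can be done
```

I handed the job in at about 22 s of the 72 s allowed. All three jars are in a row on the shelf, and the lid is held open at about 60° by its pull. The sign-off gives no verdict.

**Jars:** jar_b and then jar_a went from the lid onto the shelf beside jar_c, and I did not move jar_c. The last picture shows all three upright.

| Jar | Offset from the middle line | Position along the board |
|---|---|---|
| jar_a | about −2 mm | +70 mm |
| jar_b | about −3 mm | −5 mm |
| jar_c | about −1 mm | −79 mm |

Neighbouring centres are about 75 mm apart, which leaves gaps just under 2 cm.

**Lid:** the cameras put the lid slope at 58°, while the arm's own path gives 60 to 61°. Both are inside the 53–67° allowed. The grip width is 21–22 mm, matching the stub.

**Checks that failed or disagreed:**
- **Missed first grip:** the first grip on the pull closed above the stub. The fingertips end about 27 mm above the reported tool position. I saw it in the width reading, lowered 22 mm and gripped again.
- **jar_c position:** the last check of jar_c merged with jar_b in the picture, so its position comes from the measurement at the start. The picture shows nothing changed.
- **Firm set-down:** jar_a was pressed onto the shelf with about 19 N before I let it go. It stayed in place.
- **Sideways force:** about 12 N remains on the gripper at the pull, well under the limit.
- **Tape measure, bolt and nut:** I judged these only by eye in the pictures. They look untouched.

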